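# Open, load and relock the cold canister

### The job

Load the round cold canister. First unlock its cover (press it down, turn it about a quarter-turn anticlockwise seen from above, until its two ears stand in the gaps of the rim), lift it off and lay it flat on the free table; then take every cold plate out of the rack and slide each one upright, fully home, into a slot of its own in the canister. Finally put the cover back with its ears in the gaps, press it down against the sprung seal, turn it clockwise until it meets the stop and let it spring up into its locking notches; leave the other things on the table where they stand.

Things in the scene. Friction and masses are not known exactly. Their poses are not given: they have to be found in the camera images.
- canister: Grey round drum with an aluminium bayonet rim, fixed to the table, upright; 222 mm across over the rim, 125 mm high; drum 180 mm outside, 160 mm inside, inner floor 10 mm above the origin (centre of the underside). Inside are four parallel slots for the plates; on its top a sprung seal that carries the cover. The rim overhangs inward to radius 92 mm (from 117 to 125 mm high) save for two gaps.
- slot1 (a point): Middle of the floor of a slot in the canister, at canister x = -42 mm, y = 0, 10 mm above its origin; axes as the canister's. The slot is 17 mm wide (x), 85 mm long (y), walls 40 mm deep with rounded crests. A plate fully home has its origin here, its x along the canister's x, and its tab's top below the seal.
- slot2 (a point): Middle of the floor of a slot in the canister, at canister x = -14 mm, y = 0, 10 mm above its origin; axes as the canister's. The slot is 17 mm wide (x), 85 mm long (y), walls 40 mm deep with rounded crests. A plate fully home has its origin here, its x along the canister's x, and its tab's top below the seal.
- slot3 (a point): Middle of the floor of a slot in the canister, at canister x = 14 mm, y = 0, 10 mm above its origin; axes as the canister's. The slot is 17 mm wide (x), 85 mm long (y), walls 40 mm deep with rounded crests. A plate fully home has its origin here, its x along the canister's x, and its tab's top below the seal.
- slot4 (a point): Middle of the floor of a slot in the canister, at canister x = 42 mm, y = 0, 10 mm above its origin; axes as the canister's. The slot is 17 mm wide (x), 85 mm long (y), walls 40 mm deep with rounded crests. A plate fully home has its origin here, its x along the canister's x, and its tab's top below the seal.
- seal_top (a point): Centre of the top of the black seal ring (inside 160, outside 179 mm), 114 mm above the canister's origin with the seal up (the point stays there). The seal yields downward 10 mm at most, 5.5 N to start and 1 N more per mm.
- gap (a point): One of the two opposite gaps in the rim, each 36 degrees long, at radius 100 mm: +82 degrees (anticlockwise seen from above) from the canister's x axis; the other is half a turn from it. The cover's ears go down here, with 8 degrees of play either way.
- notch (a point): One of the two opposite locking notches under the rim, on the canister's x axis at radius 100 mm (the other at -x): here the rim's underside is 120 mm high, 3 mm higher than beside it. A stop is just clockwise of each.
- cover: Round aluminium cover, 0.35 kg, disc 176 mm across and 10 mm thick, loose, locked on the canister at the start; two ears at the ends of its x axis (204 mm over them, each 34 mm wide, 8 mm thick). Black bar handle in the middle on top, 56 mm long along x, 22 mm wide (y), 10 to 46 mm above the underside; grip it across its length or its width. Origin: centre of the underside. Half-turn symmetric.
- seal (a joint): Travel of the seal ring, m: 0 up, 0.010 fully down. At 0 the cover's underside is 114 mm above the canister's origin and its ears, in the gaps, cannot turn; at 0.005 to 0.010 they pass under the rim and the cover turns freely, 82 degrees clockwise from the gaps to the stop; let go there it springs up into the notches (locked): seal about 0.002, underside 112 mm, ear axis along canister x.
- park (a point): Middle of a free patch of the table, at least 220 mm across, between the canister and the rack and towards the back: room to lay the cover down.
- plate_rack: Low steel rack fixed to the table, 200 x 100 mm, base 8 mm thick, dividers up to 26 mm; four standing places along its x at x = -67.5, -22.5, 22.5, 67.5 mm, 20 mm wide. Origin: centre of its underside. Plates stand on its base, 8 mm above the origin.
- plate1: Grey cold plate, rigid flat slab, 0.2 kg, one of up to four alike (may be absent): 14 mm thick (x), 80 mm wide (y), 58 mm high; on top a grip tab 36 mm wide (y), 14 mm thick, from 58 to 92 mm above the underside. Origin: centre of the underside. Grip it by the tab's two narrow edges, jaws closing along y. Stands upright in the rack at the start.
- plate2: Grey cold plate, rigid flat slab, 0.2 kg, one of up to four alike (may be absent): 14 mm thick (x), 80 mm wide (y), 58 mm high; on top a grip tab 36 mm wide (y), 14 mm thick, from 58 to 92 mm above the underside. Origin: centre of the underside. Grip it by the tab's two narrow edges, jaws closing along y. Stands upright in the rack at the start.
- plate3: Grey cold plate, rigid flat slab, 0.2 kg, one of up to four alike (may be absent): 14 mm thick (x), 80 mm wide (y), 58 mm high; on top a grip tab 36 mm wide (y), 14 mm thick, from 58 to 92 mm above the underside. Origin: centre of the underside. Grip it by the tab's two narrow edges, jaws closing along y. Stands upright in the rack at the start.
- plate4: Grey cold plate, rigid flat slab, 0.2 kg, one of up to four alike (may be absent): 14 mm thick (x), 80 mm wide (y), 58 mm high; on top a grip tab 36 mm wide (y), 14 mm thick, from 58 to 92 mm above the underside. Origin: centre of the underside. Grip it by the tab's two narrow edges, jaws closing along y. Stands upright in the rack at the start.
- spice_jar: Spice jar, yellow cap, 44 mm across, 100 mm high, at the back; a bystander, to be left where it is. Origin: centre of the underside.
- soy_bottle: Dark sauce bottle, 60 mm across, 200 mm high, at the back right; a bystander, to be left where it is. Origin: centre of the underside.
- steel_cup: Steel cup, 81 mm across, 99 mm high, at the back right; a bystander, to be left where it is. Origin: centre of the underside.
- bowl: Small bowl, 101 mm across, at the right; a bystander, to be left where it is. Origin: centre of the underside.
- whetstone: Whetstone, 75 x 215 x 38 mm, at the front left; a bystander, to be left where it is. Origin: centre of the underside.
Not all that is in view belongs to the job. Leave any yellow look-alike of the plate1 alone.

How it is judged (in metres and radians):
On the way, in this order (a step that is already met when the one before it is completed fails the run):
1. the cover is off and lies flat on the table (height (world z) of cover below 0.01 m and angle between cover's own z axis and vertical below 0.05 rad and horizontal distance between cover and canister above 0.15 m and linear speed of cover below 0.05 m/s), for 0.2 s.
2. every plate stands fully home in a slot of the canister (z of plate1 in the frame of canister between 0.005 and 0.014 m and horizontal distance between each of plate1, plate2, plate3, plate4 and canister below 0.055 m and angle between each of plate1, plate2, plate3, plate4's own z axis and vertical below 0.2 rad and z of plate2 in the frame of canister between 0.005 and 0.014 m and z of plate3 in the frame of canister between 0.005 and 0.014 m and z of plate4 in the frame of canister between 0.005 and 0.014 m), for 0.3 s.
3. the cover is pressed down with its ears still in the gaps (value of joint seal above 0.004 m and angle between the x axis of cover and the x axis of canister, either way round above 1.2 rad and horizontal distance between cover and canister below 0.01 m), for 0.05 s.
4. the cover is turned to the stop and has sprung up into its notches (angle between the x axis of cover and the x axis of canister, either way round below 0.15 rad and z of cover in the frame of canister between 0.1095 and 0.1135 m and horizontal distance between cover and canister below 0.01 m and angle between cover's own z axis and vertical below 0.03 rad), for 0.3 s.
At the end, for the whole second after the job is handed in: Every plate stands within 0.2 rad of upright in a slot, underside 5 to 14 mm above the canister's origin (10 is home); the cover is centred within 10 mm, flat, ear axis within 0.15 rad of the canister's x, underside 109.5 to 113.5 mm above its origin (locked in the notches), released and still (all of step 2 and all of step 4 and linear speed of cover below 0.02 m/s); the robot touches nothing.
It fails at once if a bystander (spice jar, bottle, cup, bowl or whetstone) is moved more than 4 cm (distance of any of spice_jar, soy_bottle, steel_cup, bowl, whetstone from where it was at the start of the episode above 0.04 m).
Of plate1, plate2, plate3, plate4 only 2 to 4 are there at a start; the rules pass over those that are not, and their reading is None.
At some moment in a run one of cover may be knocked a few centimetres aside while the robot is not near it.
It also fails if it takes over 210 s, if anything falls off the work surface, if the arm or the gripper's body presses on something with over 40 N, if the wrist force passes 120 N, or if a joint passes its speed limit or range.

### The arm

A 6-joint arm with a two-finger parallel gripper is mounted at the origin on a cart in front of the work surface, level with it; the furniture and walls round the work are solid. World frame = base frame: x ahead of the robot, y to its left, z up, the work surface at z = 0. Lengths are in mm, angles in rad, forces in N, time in s.
With the tool pointing down it reaches from about 350 to 975 mm from the base axis. Payload 7.1 kg.
Tool frame: the origin (TCP) lies on the front face of the gripper's body, between the roots of the fingers; the fingertips stand 80 mm ahead of it and the grasp point (between the pads) lies 61 mm ahead of it (env.tips_ahead is the distance from the TCP to the fingertips, in mm); z points along the fingers, y is the line along which they close (so a half turn about z gives the same grasp; the last joint's range is limited). The gripper opens to 88 mm and grips with 3 to 60 N. Pads are 20 mm wide; open, the fingers measure 115 mm over their backs; the gripper's body (75 mm by 178 mm) begins 61 mm behind the grasp point.
Start: joints at [-1.343, 0.423, 1.63, -0, 1.089, -0.019], TCP at [152.708, -606.041, 302.675] pointing down, gripper open.
Joint ranges: [-3, 3], [-0.9, 2.11], [0.09, 2.58], [-1.31, 4.45], [0.11, 2.69], [-2.54, 2.54]. Speed limits (rad/s): [2.39, 2.39, 3.01, 3.14, 3.14, 3.14].

### API

Orientations are given as a unit quaternion [x, y, z, w].
In Python, from station import env, set_gripper, viewer, workorder gives the robot as it stands. Calls block until the motion is done:
- env.reach(position, orientation): joint-space move of the TCP to a pose.
- env.move_l(position, rot=None, rate=150, f_stop=None): straight line of the TCP; rot=None keeps the orientation; rate is the mean speed in mm/s. With f_stop (N) it stops when the force on the tool has changed by that much, and returns True; else False.
- env.move_joints(angles): joint-space move.
- set_gripper(opening): finger opening in mm; the grip force is fixed at half the most; returns when the fingers have stopped.
- env.hold(seconds).
- env.ik(position, orientation): joint angles nearest the present ones, or None.
- env.read_state(): the state.
- viewer.camera(name): name is "side" or "top" or "wrist"; returns the picture (420x560x3 uint8, blue, green, red); there is no depth.
- viewer.camera_params(name): a dict with "fx", "fy", "cx", "cy" (pixels), "pose" (4x4, takes a point from camera to world coordinates); the wrist camera has in their place "tool_from_camera" (4x4, takes a point from camera to tool coordinates, whose origin is the TCP and whose axes are the flange's). Camera axes: x right, y up, looking along -z (the intrinsics and any distortion apply to the point x, -y, -z); pixel columns grow to the right and rows downward; lengths in mm; the calibration is good to about 2 mm. The wrist camera is an equidistant fisheye: a pixel r from the principal point sees the ray r / f radians off the axis. A picture is of the moment at which its call begins: read the wrist's pose just before it. camera_params takes no time and is no camera call.
A pose or a line that the arm cannot do raises env.IKError and nothing moves.
- workorder.sign_off(): hands the job in; it is judged then, once.
The state is a dict: "time_s": time; "qpos": joint angles; "dq": joint speeds; "tau": joint torques, N m; "tool_pos": TCP position; "orientation": TCP orientation; "force": force on the tool from outside, world axes, zero at the start; "wrist_torque": the same for the moment, N m; "width": finger opening in mm; "grip_force": force on a finger pad.
Only numpy, scipy, OpenCV 4.12 (cv2) and the standard library are available. Lean on these libraries where they do the work, as an engineer would, in place of code of your own. Each camera call takes 0.05 s, during which the arm holds its last target. There are 200 camera calls.

## Working session

There is one attempt and no reset: what is moved stays moved. The work goes in short steps, each a Python script; the robot and the scene stay as the last script left them, time stands still between calls to the robot, and variables do not carry over. Pictures are saved under pics/ and viewed, at most 14 in all, crops included, and the job is handed in when it is done.

```bash
ls; mkdir -p pics; python3 - <<'E'
from station import env,set_gripper,viewer,workorder
import cv2,numpy as np
for n in("top","side"):
    cv2.imwrite(f"pics/{n}0.png",viewer.camera(n)); p=viewer.camera_params(n); print(n,p)
print(viewer.camera_params("wrist")); print(env.read_state())
E
```

```text
pics
top {'fx': 444.9463751958129, 'fy': 444.9463751958129, 'cx': 282.63873983721015, 'cy': 202.90557954555425, 'pose': array([[ 3.83222946e-01,  8.92275511e-01, -2.38714446e-01,
         1.65452974e+02],
       [-9.23655658e-01,  3.70379991e-01, -9.83813387e-02,
        -7.84678437e+01],
       [ 6.31795076e-04,  2.58191935e-01,  9.66093435e-01,
         1.67121093e+03],
       [ 0.00000000e+00,  0.00000000e+00,  0.00000000e+00,
         1.00000000e+00]])}
side {'fx': 391.4540377569063, 'fy': 391.4540377569063, 'cx': 276.5710968648903, 'cy': 215.3844389243726, 'pose': array([[-6.37294336e-02,  4.97799184e-01, -8.64947705e-01,
        -6.97122683e+02],
       [-9.97829051e-01, -1.73631963e-02,  6.35271879e-02,
         2.06781158e+02],
       [ 1.66055255e-02,  8.67118499e-01,  4.97825034e-01,
         8.02610043e+02],
       [ 0.00000000e+00,  0.00000000e+00,  0.00000000e+00,
         1.00000000e+00]])}
{'fx': 325.19226210127806, 'fy': 325.19226210127806, 'cx': 284.5944018029771, 'cy': 209.58467891997122, 'tool_from_camera': array([[ 8.27317456e-04,  9.52899346e-01,  3.03285594e-01,
[... 297 characters left out ...]
1, 'qpos': array([-1.34300300e+00,  4.23754274e-01,  1.63060904e+00, -2.42009744e-05,
        1.08859576e+00, -1.90064360e-02]), 'dq': array([-6.25450274e-04, -3.30781711e-04, -2.52162177e-03, -7.82276757e-04,
        6.75436301e-05,  1.34234520e-03]), 'tau': array([ 9.93814101e-04, -5.45616138e+01, -2.74323589e+01,  6.45808037e-02,
        1.88131223e-02, -2.35721041e-05]), 'tool_pos': array([ 152.61635418, -605.67558325,  301.98747254]), 'orientation': array([ 9.92394968e-01,  1.23092490e-01, -8.18517398e-05, -6.78373814e-04]), 'force': array([0.81841365, 0.29893288, 0.50503161]), 'wrist_torque': array([ 0.07288138, -0.00598294, -0.001344  ]), 'grip_force': 0.0, 'width': 87.74506757954975}
```

View pics/top0.png

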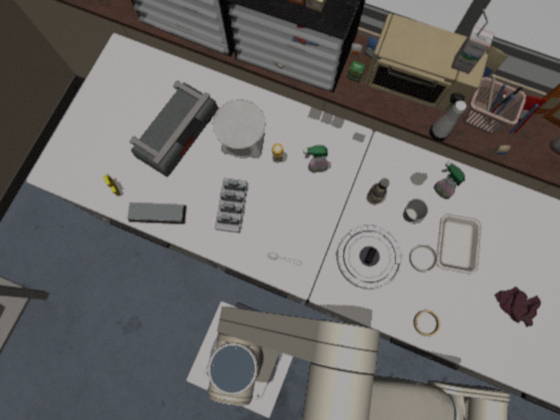

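View pics/side0.png

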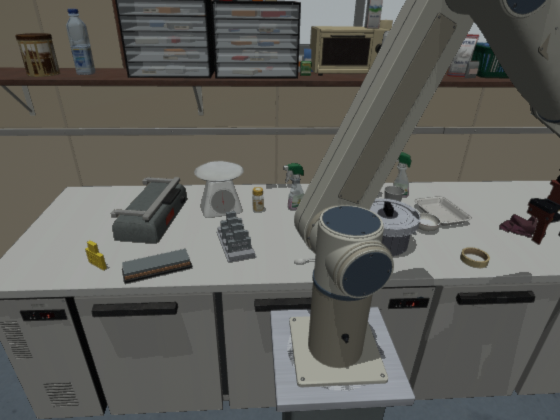

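Canister with its cover: top view (369,256). Possible confusions are the scale (240,125) and the rings at (423,258) and (426,322), none of which has a rim or handle. Rack with grey plates at (232,205); the yellow look-alike stands apart at (112,184). Next is a close crop to check.

```bash
cat > h.py <<'E'
from station import env,set_gripper,viewer,workorder
import cv2,numpy as np
from scipy.spatial.transform import Rotation as R
def cam(n):
    """returns f,c,pose(cam->world) at this moment"""
    p=viewer.camera_params(n)
    if n=="wrist":
        s=env.read_state(); T=np.eye(4); T[:3,:3]=R.from_quat(s["orientation"]).as_matrix(); T[:3,3]=s["tool_pos"]
        P=T@p["tool_from_camera"]
    else: P=p["pose"]
    return p["fx"],np.array([p["cx"],p["cy"]]),P
def pix2w(n,uv,z,c=None):
    f,c0,P=c or cam(n); d=(np.array(uv,float)-c0)/f
    if n=="wrist":
        r=np.linalg.norm(d); v=np.array([*(d/r*np.sin(r)),np.cos(r)]) if r>0 else np.array([0,0,1.])
    else: v=np.array([*d,1.])
    v=P[:3,:3]@(v*[1,-1,-1]); o=P[:3,3]
    return o+v*(z-o[2])/v[2]
def w2pix(n,X,c=None):
    f,c0,P=c or cam(n); q=(np.atleast_2d(X)-P[:3,3])@P[:3,:3]*[1,-1,-1]
    if n=="wrist":
        rho=np.linalg.norm(q[:,:2],axis=1); t=np.arctan2(rho,q[:,2]); return q[:,:2]/rho[:,None]*t[:,None]*f+c0
    return q[:,:2]/q[:,2:]*f+c0
def ortho(n,img,cx,cy,z,half,px=2,c=None):
    """rectified plane view: px pixels per mm; up=+x world, left=+y world"""
    N=int(2*half*px); a=(np.arange(N)-N/2)/px
    X,Y=np.meshgrid(cx-a,cy-a,indexing="ij")
    m=w2pix(n,np.stack([X.ravel(),Y.ravel(),np.full(X.size,float(z))],1),c).reshape(N,N,2).astype(np.float32)
    return cv2.remap(img,m[...,0],m[...,1],cv2.INTER_LINEAR)
def down(yaw): return (R.from_euler("z",yaw)*R.from_quat([1,0,0,0])).as_quat()
E
python3 - <<'E'
from h import *
im=cv2.imread("pics/top0.png")
for n,uv,z in [("can",(369,256),160),("rack",(232,205),90),("yellow",(112,184),40),("scale",(240,125),150),("jar",(278,150),100),("bottle?",(379,190),150),("cup",(416,210),90),("bowl",(423,258),40),("whet",(157,213),38)]: print(n,pix2w("top",uv,z).round())
a=cv2.resize(im[215:300,325:450],None,fx=3.1,fy=4.5,interpolation=2)
b=cv2.resize(im[170:240,200:265],None,fx=5.5,fy=5.5,interpolation=2)
H=max(a.shape[0],b.shape[0]); o=np.zeros((H,a.shape[1]+b.shape[1],3),np.uint8); o[:a.shape[0],:a.shape[1]]=a;o[:b.shape[0],a.shape[1]:]=b
cv2.imwrite("pics/crop.png",o)
print(R.from_quat(env.read_state()["orientation"]).as_matrix().round(2))
E
```

```text
can [ 479. -268.  160.]
rack [477. 251.  90.]
yellow [387. 721.  40.]
scale [757. 337. 150.]
jar [738. 177. 100.]
bottle? [ 717. -223.  150.]
cup [ 719. -379.   90.]
bowl [ 573. -469.   40.]
whet [351. 511.  38.]
[[ 0.97  0.24 -0.  ]
 [ 0.24 -0.97  0.  ]
 [ 0.   -0.   -1.  ]]
```

View pics/crop.png

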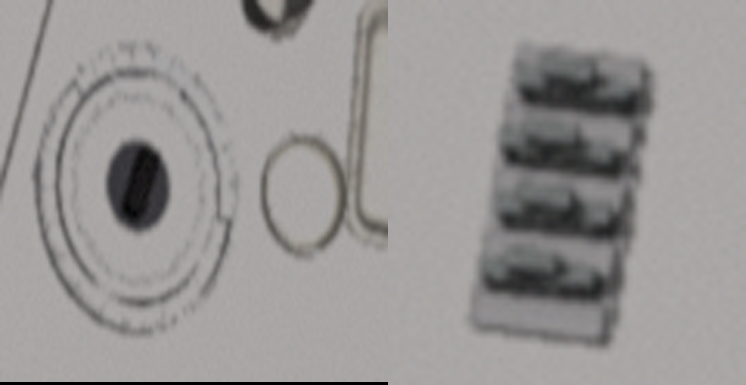

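Crop shows the canister with black handle and rim (left), and four grey plates in the rack (right). Next, close wrist views of both.

```bash
python3 - <<'E'
from h import *
import pickle
for n,p in (("can",(490,-268,420)),("rack",(480,251,400))):
    env.reach(list(p),down(0)); env.hold(0.2); c=cam("wrist"); im=viewer.camera("wrist")
    cv2.imwrite(f"pics/w_{n}.png",im); pickle.dump(c,open(f"{n}.pkl","wb"))
    print(env.read_state()["qpos"].round(2),c[2][:3,3].round())
a=ortho("wrist",cv2.imread("pics/w_can.png"),479,-268,125,130,2,pickle.load(open("can.pkl","rb")))
b=ortho("wrist",cv2.imread("pics/w_rack.png"),477,251,100,130,2,pickle.load(open("rack.pkl","rb")))
cv2.imwrite("pics/o_can.png",a);cv2.imwrite("pics/o_rack.png",b)
E
```

```text
[-0.52  0.21  1.65 -0.    1.28  1.05] [ 575. -269.  502.]
[ 0.46  0.2   1.71 -0.    1.23  2.03] [565. 250. 482.]
```

View pics/o_can.png

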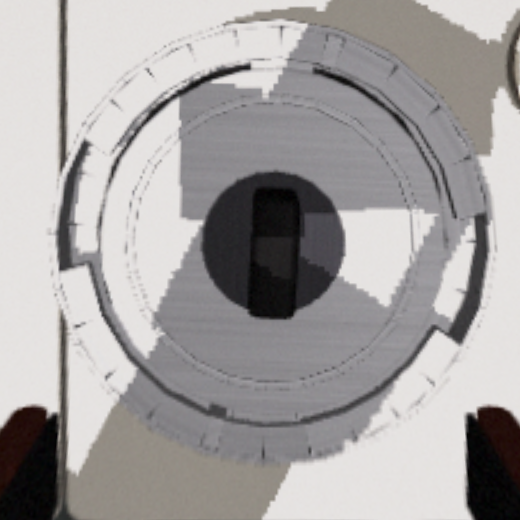

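View pics/o_rack.png

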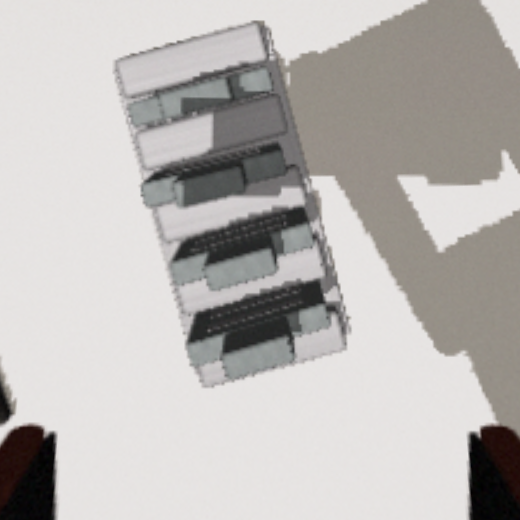

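Canister centre ≈ ortho (272,241), radius 111 mm; gaps at left (72,205) and right (470,270), handle centred at (274,254). Rack tabs at (258,354), (241,269), (211,185) and (197,95): four plates. Now to unlock the cover.

```bash
cat >> h.py <<'E'
C=np.array([489.,-274.3]); CY=-0.042
def turn(d):
    """pure rotation about tool z by d (ccw from above), in small steps"""
    n=max(1,int(abs(d)/0.15)); q=np.array(env.read_state()["qpos"])
    for i in range(1,n+1):
        t=q.copy(); t[5]-=d*i/n; env.move_joints(t)
def st(t=""):
    s=env.read_state(); print(t,"t",round(s["time_s"],1),"p",s["tool_pos"].round(1),"F",s["force"].round(1),"Tz",s["wrist_torque"].round(2),"w",round(s["width"],1),"g",round(s["grip_force"],1),"j6",round(s["qpos"][5],2))
E
python3 - <<'E'
from h import *
for n,uv,z in [("spray",(318,152),100),("sprayb",(318,167),30),("spoon",(285,260),0),("jar",(278,152),100)]: print(n,pix2w("top",uv,z).round())
env.reach([*C,300],down(-0.03)); st()
env.move_l([*C,204],f_stop=10); st("down")
set_gripper(0); st("grip")
env.move_l([*C,198],rate=40); env.hold(.3); st("pressed")
turn(np.radians(40)); st("half")
turn(np.radians(41)); env.hold(.2); st("gap")
env.move_l([*C,210],rate=40); env.hold(.2); st("up")
cv2.imwrite("pics/up.png",viewer.camera("wrist"))
E
```

```text
spray [788.  35. 100.]
sprayb [758.  17.  30.]
spoon [377.  -2.   0.]
jar [730. 174. 100.]
 t 6.2 p [ 489.5 -273.6  300.3] F [0.8 0.  0.3] Tz [ 0.02 -0.02  0.04] w 87.9 g 0.0 j6 1.07
down t 7.0 p [ 489.6 -274.3  204.6] F [-1.  0.  1.] Tz [0.02 0.06 0.06] w 88.1 g 0.0 j6 1.07
grip t 8.0 p [ 489.  -274.2  204. ] F [0.3 0.9 0.5] Tz [ 0.05  0.01 -0.43] w 21.7 g 29.9 j6 1.07
pressed t 8.6 p [ 489.2 -274.4  198.8] F [-1.8  1.6  8.3] Tz [ 0.35  0.42 -0.28] w 22.1 g 29.9 j6 1.07
half t 9.8 p [ 489.9 -274.7  199.7] F [-0.5  0.7  7.7] Tz [0.31 0.25 0.26] w 22.0 g 30.0 j6 0.37
gap t 11.2 p [ 489.6 -274.5  200.1] F [-2.8  2.1  7. ] Tz [0.44 0.49 0.65] w 22.1 g 30.1 j6 -0.35
up t 11.8 p [ 488.7 -274.2  209.6] F [-0.  -0.3 -5.1] Tz [-0.07 -0.09 -0.01] w 22.4 g 30.0 j6 -0.35
```

```bash
python3 - <<'E'
from h import *
env.move_l([*C,290],rate=120); st("lifted")
q=env.read_state()["orientation"]
env.reach([555,-5,290],q); env.move_l([555,-5,110]); r=env.move_l([555,-5,86],rate=30,f_stop=6); st(f"placed {r}")
set_gripper(60); st("rel"); p=env.read_state()["tool_pos"]
env.move_l([p[0],p[1],300],rate=200)
import pickle
out=[]
def snap(n,p,yaw,c,z,half):
    env.reach(p,down(yaw)); env.hold(.2); k=cam("wrist"); im=viewer.camera("wrist"); cv2.imwrite(f"pics/{n}.png",im); pickle.dump(k,open(n+".pkl","wb"))
    return ortho("wrist",im,*c,z,half,400/(2*half),k)
a=snap("can2",[475,-274,330],CY,C,125,120)
b=snap("rk2",[480,265,290],0.23,[494,267],100,90)
cv2.imwrite("pics/comb.png",np.hstack([a,b])); st()
E
```

```text
lifted t 12.6 p [ 488.6 -274.1  289.4] F [-0.2 -0.6 -4.3] Tz [-0.03 -0.08  0.  ] w 21.7 g 30.0 j6 -0.35
placed True t 15.7 p [554.9  -5.   91.6] F [1.3 0.3 1.4] Tz [-0.04  0.06 -0.06] w 21.8 g 30.0 j6 0.16
rel t 16.4 p [554.2  -5.   91.3] F [-0.2  0.6  0.5] Tz [-0.   -0.05 -0.01] w 60.0 g 0.0 j6 0.16
 t 21.2 p [480.3 264.5 290. ] F [-0.1  0.1 -0.2] Tz [ 0.03  0.01 -0.05] w 60.3 g 0.0 j6 1.82
```

View pics/comb.png

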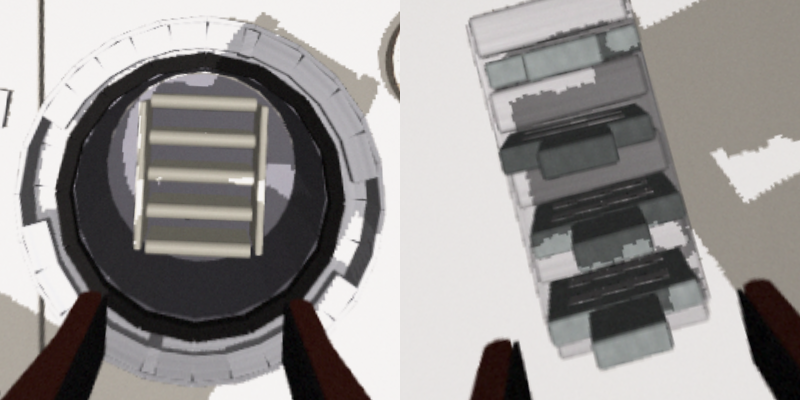

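Canister open; slot walls centred at (202,175), tilt about -2.5°, confirming C≈(489.2,-275). Tab-edge readings give plates at (429,252.5), (473.5,261), (514,276) and (558,283). I'll grip the first plate and measure its in-hand offset.

```bash
cat >> h.py <<'E'
C=np.array([489.2,-274.9]); RY=0.237
P=[(429.5,252.4),(473.4,261),(514,276.2),(558.3,283.2)]
S=[-42,-14,14,42]
def pick(i):
    p=P[i]
    env.reach([*p,300],down(RY)); set_gripper(62); env.move_l([*p,200]); 
    r=env.move_l([*p,149],rate=60,f_stop=8); set_gripper(0); st(f"grip{i} {r}")
    env.move_l([*p,325],rate=150); st("lift")
def toolview(name,half=40,zt=73):
    """rectified view in the tool frame at zt ahead of TCP: up=tool +x, right=tool +y"""
    p=viewer.camera_params("wrist"); im=viewer.camera("wrist"); cv2.imwrite(f"pics/raw_{name}.png",im)
    N=400; a=(np.arange(N)-N/2)*2*half/N; X,Y=np.meshgrid(-a,a,indexing="ij")
    c=(p["fx"],np.array([p["cx"],p["cy"]]),p["tool_from_camera"])
    m=w2pix("wrist",np.stack([X.ravel(),Y.ravel(),np.full(X.size,float(zt))],1),c).reshape(N,N,2).astype(np.float32)
    return cv2.remap(im,m[...,0],m[...,1],cv2.INTER_LINEAR)
E
python3 - <<'E'
from h import *
pick(0)
v=toolview("p0"); env.hold(.1)
cv2.imwrite("pics/p0.png",v)
E
```

```text
grip0 False t 24.1 p [429.6 252.5 149.2] F [-0.5  1.4  1.5] Tz [ 0.06  0.01 -0.07] w 35.7 g 30.0 j6 1.84
lift t 25.4 p [429.1 252.1 324.1] F [ 0.4 -0.1 -2.5] Tz [-0.01  0.    0.01] w 36.0 g 30.0 j6 1.84
```

View pics/p0.png

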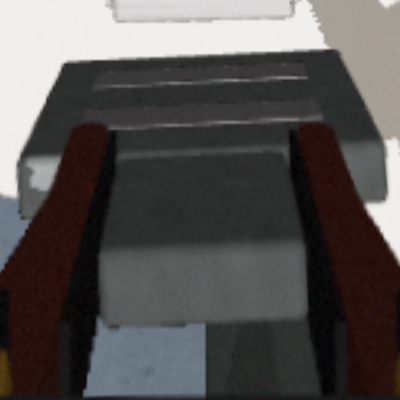

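Tab top bottom edge at row 322, top edge at row 245: the plate sits about 1 mm to tool −x. I'll insert with that offset, under force control with a search.

```bash
cat >> h.py <<'E'
ex=np.array([np.cos(CY),np.sin(CY)])
def insert(i,off):
    """lower the held plate into slot i; off = plate centre in tool x"""
    b=C+ex*(S[i]-off)
    env.reach([*b,325],down(CY)); env.move_l([*b,215],rate=150)
    for d in (0,1.5,-1.5,3,-3):
        p=b+ex*d
        env.move_l([*p,205],rate=60); r=env.move_l([*p,150.5],rate=45,f_stop=9); s=env.read_state(); st(f"ins{i} d{d} {r}")
        if s["tool_pos"][2]<154: break
    else: return False
    set_gripper(52); p=env.read_state()["tool_pos"]; env.move_l([p[0],p[1],325],rate=180); st("out"); return True
E
python3 - <<'E'
from h import *
print(insert(3,-1.0))
E
```

```text
ins3 d0 True t 29.9 p [ 531.8 -276.5  151.1] F [-0.2  1.1  6.1] Tz [ 0.04  0.12 -0.11] w 35.7 g 30.0 j6 1.11
out t 31.4 p [ 530.4 -276.   323.9] F [ 0.2 -0.6 -0.7] Tz [-0.02  0.01  0.04] w 51.9 g 0.0 j6 1.11
True
```

```bash
cat >> h.py <<'E'
def rect(im,zt=49,half=40):
    p=viewer.camera_params("wrist"); N=400; a=(np.arange(N)-N/2)*2*half/N; X,Y=np.meshgrid(-a,a,indexing="ij")
    c=(p["fx"],np.array([p["cx"],p["cy"]]),p["tool_from_camera"])
    m=w2pix("wrist",np.stack([X.ravel(),Y.ravel(),np.full(X.size,float(zt))],1),c).reshape(N,N,2).astype(np.float32)
    return cv2.remap(im,m[...,0],m[...,1],cv2.INTER_LINEAR)
def edges(name):
    g=cv2.cvtColor(rect(cv2.imread(f"pics/raw_{name}.png")),6).astype(float)[:,150:250]
    d=np.abs(np.diff(cv2.GaussianBlur(g,(5,5),0).mean(1))); x=lambda r:(200-r-.5)/5
    up=[x(k) for k in range(150,190) if d[k]==d[k-6:k+7].max() and d[k]>1]
    lo=[x(k) for k in range(210,260) if d[k]==d[k-6:k+7].max() and d[k]>1]
    return up,lo
E
python3 - <<'E'
from h import *
print(edges("p0"))
pick(1); toolview("p1"); print(edges("p1"))
cv2.imwrite("pics/p1.png",np.hstack([rect(cv2.imread(f"pics/raw_p{i}.png")) for i in(0,1)]))
E
```

```text
([5.5], [-7.1])
grip1 False t 36.1 p [473.5 261.1 149.2] F [0.2 1.2 1.2] Tz [0.08 0.02 0.  ] w 36.0 g 30.0 j6 1.82
lift t 37.5 p [472.9 260.8 324. ] F [ 0.2 -0.6 -1.8] Tz [-0.    0.02  0.02] w 36.2 g 30.0 j6 1.82
([5.9], [-7.1, -9.7])
```

View pics/p1.png

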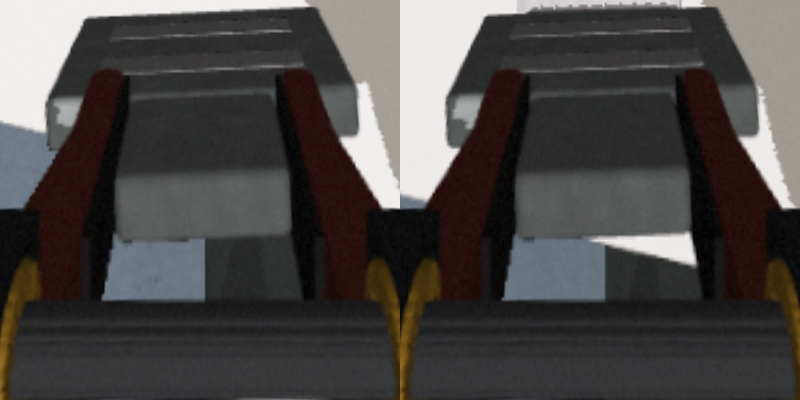

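Left is p0 and right p1. The tab edges sit at nearly the same rows (about 170 and 237), so the offset is about -0.8 mm. The edge detector works, so I'll run the rest automatically.

```bash
python3 - <<'E'
from h import *
ok=insert(2,-0.7)
for k,sl in ((2,1),(3,0)):
    if not ok: break
    pick(k); toolview(f"p{k}"); u,l=edges(f"p{k}"); print(k,u,l)
    if not u or not l or not 11.5<u[0]-l[0]<14.5: print("check"); break
    ok=insert(sl,(u[0]+l[0])/2)
print(ok)
E
```

```text
ins2 d0 True t 41.8 p [ 503.5 -275.3  151.1] F [-1.   0.9  6. ] Tz [-0.11  0.23 -0.03] w 36.0 g 30.0 j6 1.09
out t 43.4 p [ 502.  -274.5  323.9] F [-0.1 -0.  -0.8] Tz [ 0.03 -0.01 -0.01] w 52.1 g 0.0 j6 1.09
grip2 False t 48.1 p [514.1 276.4 149.2] F [-0.6  1.7  1.1] Tz [ 0.11  0.07 -0.03] w 35.9 g 30.0 j6 1.81
lift t 49.5 p [513.5 275.9 324. ] F [-0.   0.3 -3. ] Tz [ 0.03 -0.02 -0.03] w 35.7 g 30.0 j6 1.81
2 [6.9] [-6.5]
ins1 d0 True t 53.8 p [ 474.9 -274.1  151.1] F [-0.7  1.4  4.5] Tz [ 0.01  0.08 -0.  ] w 36.1 g 30.0 j6 1.07
out t 55.4 p [ 473.6 -273.4  324. ] F [-0.5  0.1 -0.5] Tz [-0.01 -0.03  0.04] w 52.1 g 0.0 j6 1.07
grip3 False t 60.2 p [558.4 283.4 149.2] F [-0.4  0.9  1.7] Tz [ 0.16  0.02 -0.01] w 35.9 g 30.0 j6 1.78
lift t 61.5 p [557.8 283.  323.9] F [-1.4 -0.5 -3.1] Tz [ 0.03 -0.01  0.  ] w 36.0 g 30.0 j6 1.78
3 [7.1] [-6.1]
ins0 d0 True t 66.0 p [ 446.6 -272.9  151.1] F [-0.   0.7  4.6] Tz [-0.05  0.1   0.01] w 35.9 g 30.0 j6 1.04
out t 67.6 p [ 445.4 -272.2  324.1] F [ 0.1 -0.1  0. ] Tz [0.01 0.01 0.07] w 52.2 g 0.0 j6 1.04
True
```

Look at the canister and at the cover, which may have been knocked.

```bash
python3 - <<'E'
from h import *
def snap(n,p,yaw,c,z,half):
    env.reach(p,down(yaw)); env.hold(.2); k=cam("wrist"); im=viewer.camera("wrist"); cv2.imwrite(f"pics/{n}.png",im); print(n,k[2][:3,3].round(1))
    return ortho("wrist",im,*c,z,half,400/(2*half),k)
a=snap("can3",[475,-274,370],CY,C,102,120)
b=snap("cov3",[520,-5,300],0,[555,-5],46,130)
cv2.imwrite("pics/comb3.png",np.hstack([a,b])); st()
E
```

```text
can3 [ 559.  -277.4  449.9]
cov3 [605.   -6.4 382.2]
 t 69.5 p [520.2  -6.  300.3] F [ 0.2  0.7 -0.4] Tz [ 0.01 -0.03  0.  ] w 52.2 g 0.0 j6 1.54
```

View pics/comb3.png

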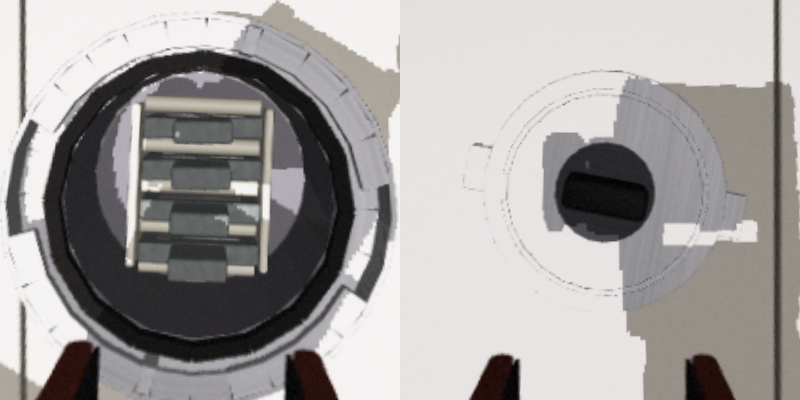

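All four plates are home (tabs at rows ~131, 176, 220 and 268). The cover is at local (205,190) with its ears at (478,166) and (735,208): centre (557,-8), ear axis about 80.7°. I'll grip it and compare its in-hand position with the first hold.

```bash
python3 - <<'E'
from h import *
c=[557,-8]; y=np.radians(80.5)
env.reach([*c,200],down(y)); set_gripper(60); r=env.move_l([*c,92],rate=80,f_stop=8); st(f"d {r}")
set_gripper(0); st("grip"); env.move_l([*c,260],rate=120); st("lift")
im=viewer.camera("wrist"); cv2.imwrite("pics/up2.png",im)
cv2.imwrite("pics/cmp.png",np.hstack([rect(cv2.imread(f"pics/{n}.png"),46,50) for n in("up","up2")]))
E
```

```text
d False t 72.6 p [557.3  -8.   92.5] F [ 0.4 -0.8  0.6] Tz [-0.06 -0.1   0.  ] w 60.0 g 0.0 j6 0.13
grip t 73.3 p [556.3  -7.9  91.9] F [-3.8  1.3  3.4] Tz [0.09 0.53 0.1 ] w 22.2 g 29.9 j6 0.13
lift t 74.9 p [556.6  -8.  259.2] F [-0.3 -0.1 -4.1] Tz [-0.04 -0.06  0.03] w 21.7 g 29.9 j6 0.13
```

View pics/cmp.png

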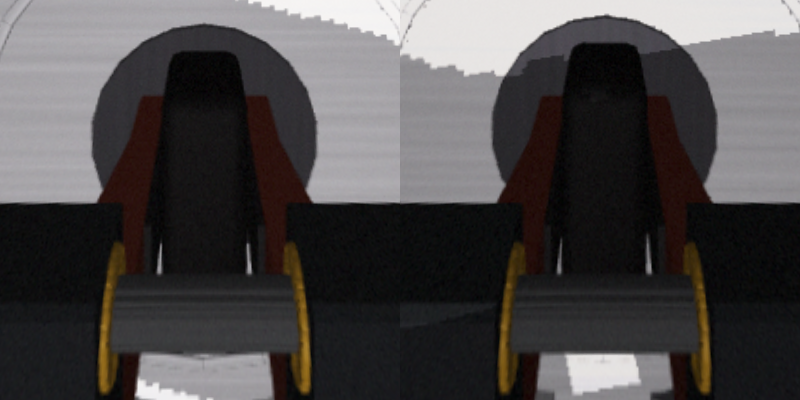

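The handle base disc top went from row 25 to row 16, so the cover now sits about 0.8 mm to tool −x (3.7 mm in the first hold). Next: place it, press, and check before turning.

```bash
python3 - <<'E'
from h import *
y=CY+np.radians(82); p=C+0.8*np.array([np.cos(y),np.sin(y)])
env.reach([*p,280],down(y)); env.move_l([*p,225],rate=100); st("above")
r=env.move_l([*p,207],rate=30,f_stop=8); st(f"in {r}")
if env.read_state()["tool_pos"][2]<210:
    env.move_l([*p,197.5],rate=30); env.hold(.3); st("pressed")
    turn(-np.radians(20)); st("20")
E
```

```text
above t 76.7 p [ 489.8 -274.   225.2] F [ 0.6 -0.2 -3.2] Tz [-0.01 -0.11  0.07] w 21.6 g 29.9 j6 -0.35
in False t 77.4 p [ 489.4 -274.2  207. ] F [-0.2  0.7 -3.2] Tz [-0.06 -0.12 -0.  ] w 21.9 g 29.9 j6 -0.35
pressed t 78.2 p [ 489.7 -274.3  198.5] F [-1.7  1.1  8.2] Tz [ 0.25  0.59 -0.03] w 21.6 g 29.9 j6 -0.35
20 t 78.8 p [ 490.5 -274.9  199.6] F [-0.8 -1.3  8.2] Tz [ 0.08  0.55 -0.5 ] w 22.1 g 30.1 j6 0.0
```

```bash
python3 - <<'E'
from h import *
p=env.read_state()["tool_pos"]; env.move_l([*p[:2],197.5],rate=30)
turn(-np.radians(58)); st("78")
for k in range(4):
    turn(-np.radians(2)); s=env.read_state(); st(k); yaw=R.from_quat(s["orientation"]).as_matrix()[:2,0]; print(np.degrees(np.arctan2(yaw[1],yaw[0])).round(2))
    if abs(s["wrist_torque"][2])>1.5: break
p=env.read_state()["tool_pos"]; env.move_l([*p[:2],205],rate=20); env.hold(.3); st("up")
c=cam("wrist"); im=viewer.camera("wrist"); cv2.imwrite("pics/fin_a.png",im)
E
```

```text
78 t 80.7 p [ 489.8 -274.1  198.7] F [-5.1  6.7  9.4] Tz [0.78 1.01 0.5 ] w 23.8 g 29.6 j6 1.01
0 t 81.0 p [ 489.8 -273.9  199.3] F [-2.4  3.1  7.7] Tz [0.43 0.62 0.56] w 23.9 g 29.9 j6 1.05
-0.33
1 t 81.2 p [ 489.8 -273.8  200. ] F [-2.7  2.9  8. ] Tz [0.37 0.6  0.67] w 23.7 g 30.3 j6 1.08
-2.24
2 t 81.5 p [ 489.8 -273.8  200.7] F [-3.1  1.9  7.2] Tz [0.39 0.63 0.54] w 23.9 g 30.1 j6 1.11
-4.14
3 t 81.7 p [ 489.8 -273.7  200.9] F [-3.5  1.2  4.8] Tz [0.3  0.48 0.63] w 24.1 g 30.3 j6 1.15
-6.04
up t 82.4 p [ 489.4 -273.6  201.9] F [  6.5  -4.7 -28.1] Tz [-0.7  -1.08  0.57] w 24.3 g 30.1 j6 1.15
```

```bash
python3 - <<'E'
from h import *
p=env.read_state()["tool_pos"]; env.move_l([*p[:2],201],rate=20); st()
set_gripper(60); st("rel"); env.move_l([*p[:2],330],rate=200)
env.reach([475,-274,370],down(CY)); env.hold(.2); c=cam("wrist"); im=viewer.camera("wrist"); cv2.imwrite("pics/fin.png",im); print(c[2][:3,3].round(1))
cv2.imwrite("pics/fin_o.png",ortho("wrist",im,*C,122,125,2.2,c))
E
```

```text
t 82.8 p [ 489.4 -273.7  201.4] F [-1.   1.   1.4] Tz [0.16 0.31 0.55] w 24.5 g 29.6 j6 1.15
rel t 83.5 p [ 489.4 -273.6  201. ] F [0.2 0.3 0. ] Tz [-0.    0.01  0.02] w 59.9 g 0.0 j6 1.15
[ 559.6 -277.5  449.9]
```

View pics/fin_o.png

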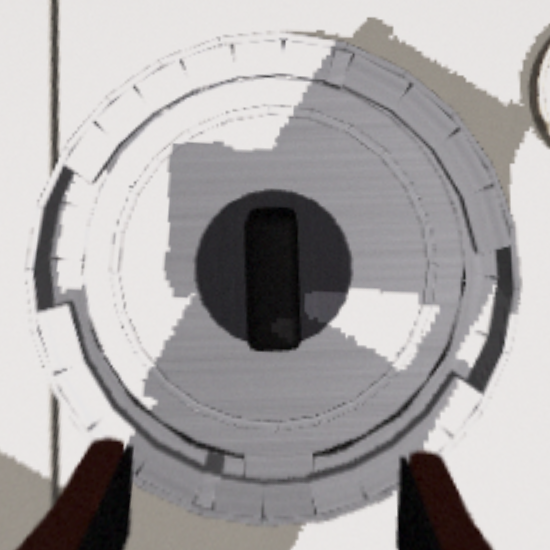

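The cover is on with its handle at about 0° (272,279), but it's shifted ~3–4 mm toward +x and not clearly in the notch. I'll probe its height with the tips, regrip, centre it and turn on to the stop.

```bash
python3 - <<'E'
from h import *
c=np.array([492.,-274.2])
env.reach([*c,230],down(0.0)); env.move_l([*c,210],rate=60)
r=env.move_l([*c,196],rate=15,f_stop=4); st(f"probe {r}"); z=env.read_state()["tool_pos"][2]
env.move_l([*c,z+1.5],rate=20); set_gripper(0); st("grip")
env.move_l([*c,197.5],rate=30); st("press"); env.move_l([489.7,-274.6,197.5],rate=20); st("centre")
for k in range(6):
    turn(-np.radians(1.5)); s=env.read_state(); st(k)
    if k==2: q=s["tool_pos"]; env.move_l([*q[:2],197.5],rate=30)
    if abs(s["wrist_torque"][2])>2: break
q=env.read_state()["tool_pos"]; r=env.move_l([*q[:2],206],rate=15,f_stop=22); st(f"up {r}")
q=env.read_state()["tool_pos"]; env.move_l([*q[:2],q[2]-1],rate=15); set_gripper(60); st("rel")
q=env.read_state()["tool_pos"]; env.move_l([*q[:2],212],rate=60)
r=env.move_l([*q[:2],196],rate=15,f_stop=4); st(f"probe {r}")
env.move_l([*q[:2],330],rate=200)
env.reach([475,-274,370],down(CY)); env.hold(.2); c=cam("wrist"); im=viewer.camera("wrist"); cv2.imwrite("pics/fin2.png",im)
cv2.imwrite("pics/fin2_o.png",ortho("wrist",im,*C,122,125,2.2,c))
E
```

```text
probe True t 86.7 p [ 492.  -274.2  199. ] F [-0.6  0.8  6.4] Tz [ 0.12  0.14 -0.  ] w 60.0 g 3.2 j6 1.04
grip t 87.6 p [ 492.  -274.   200.5] F [ 0.6  2.  -0.3] Tz [ 0.4  -0.03  0.41] w 21.9 g 29.9 j6 1.04
press t 87.8 p [ 492. -274.  198.] F [-1.   3.2  7.2] Tz [0.55 0.31 0.39] w 22.1 g 29.9 j6 1.04
centre t 88.1 p [ 490.9 -274.7  198.7] F [1.7 3.9 7.9] Tz [ 0.7 -0.2  0.2] w 21.7 g 29.8 j6 1.04
0 t 88.4 p [ 491.4 -274.8  199.6] F [-0.5  3.3  6.3] Tz [0.41 0.27 0.33] w 22.4 g 29.9 j6 1.06
1 t 88.6 p [ 491.4 -274.8  200.3] F [-1.7  2.2  7.3] Tz [0.5  0.48 0.55] w 22.2 g 30.1 j6 1.09
2 t 88.9 p [ 491.4 -274.8  201. ] F [-1.7  1.2  6.7] Tz [0.45 0.41 0.5 ] w 22.2 g 30.0 j6 1.12
3 t 89.4 p [ 491.4 -274.9  198.8] F [-3.   1.7  8.6] Tz [0.48 0.51 0.59] w 22.2 g 30.2 j6 1.14
4 t 89.6 p [ 491.5 -274.7  199.3] F [-1.5  2.8  6.6] Tz [0.65 0.32 0.9 ] w 22.0 g 30.9 j6 1.17
5 t 89.9 p [ 491.4 -274.4  199.4] F [-0.5  3.8  5.9] Tz [0.72 0.34 0.95] w 22.8 g 31.4 j6 1.19
up True t 90.2 p [ 491.4 -274.2  203.4] F [ 1.9 -0.8  1.5] Tz [-0.05 -0.15  0.61] w 22.5 g 30.1 j6 1.19
rel t 91.2 p [ 491.4 -274.2  202.4] F [ 0.1 -0.9  1.8] Tz [-0.09  0.02 -0.02] w 60.2 g 0.6 j6 1.19
probe True t 92.3 p [ 491.3 -274.2  201.5] F [0.4 0.4 2.9] Tz [-0.03 -0.11  0.04] w 60.1 g 1.3 j6 1.19
```

View pics/fin2_o.png

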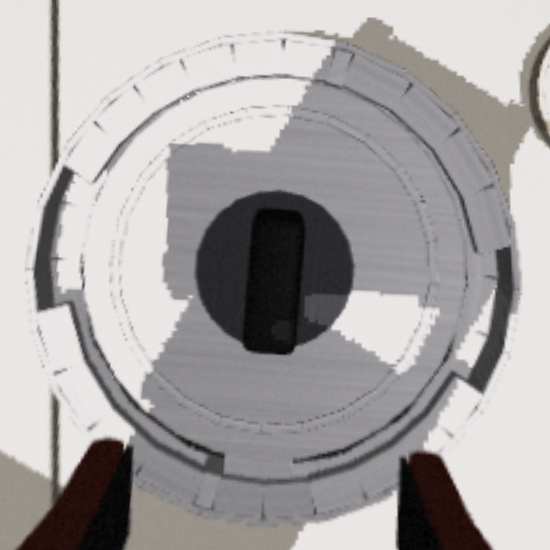

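The tip probe rose from 199 to 201.5 mm (underside about 111.6 mm). The ear at (258,462) rests against the stop at (214,463), and the handle lies at about -2.8°, in line with the canister. The cover is locked, so I'm handing in.

```bash
python3 - <<'E'
from h import *
print(workorder.sign_off())
E
```

```text
the job is handed in; nothing more can be done
None
```

The job is handed in, with no verdict returned: all four plates are home in their slots, and the cover is back on and turned to the stop; a tip probe put its underside at about 111.6 mm, within the locked range.

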